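Close and lock the flip-top food box

ROBOT

A 7-joint arm with a two-finger parallel gripper is mounted at the origin on the work surface. World frame = base frame: x ahead of the robot, y to its left, z up, the work surface at z = 0. Lengths are in m, angles in rad, forces in N, time in s.
With the tool pointing down it reaches from about 0.35 to 0.9 m from the base axis. Payload 7.2 kg.
Tool frame: the origin (TCP) lies on the centre line of the jaws, within the pads' length; the fingertips stand 25 mm ahead of it and the grasp point (between the pads) lies 6 mm ahead of it; z points along the fingers, y is the line along which they close (so a half turn about z gives the same grasp; the last joint's range is limited). The gripper opens to 88 mm and grips with 3 to 60 N. Pads are 20 mm wide; open, the fingers measure 115 mm over their backs; the gripper's body (75 mm by 178 mm) begins 61 mm behind the grasp point.
Start: joints at [-1.316, 0.411, -0.013, 1.596, 0.006, 1.134, -0.082], TCP at [0.198, 0.593, 0.248] pointing down, gripper open.
Joint ranges: [-2.95, 2.95], [-0.29, 1.99], [-1.47, 1.44], [0.14, 2.54], [-1.03, 4.17], [0.13, 1.85], [-2.86, 2.86]. Speed limits (rad/s): [2.39, 2.39, 3.01, 3.01, 3.14, 3.14, 3.14].

INTERFACE

Orientations are given as [roll, pitch, yaw] about the fixed x, y, z axes, in that order (R = Rz(yaw) Ry(pitch) Rx(roll)).
In Python, from rig import sensors, capture, calibration, job gives the robot as it stands. The module is installed in compiled form; this text tells all that it offers.
- The arm moves only by the shell command python3 -m pendant 'ROWS' [OPENING] [FORCE]. ROWS is a JSON object of lists of equal length, an entry for each row: "slide": the shift along the tool's x, y, z in cm, a list of three; "dr": the turn, a rotation vector about the tool's x, y, z in degrees, a list of three. A call has 1 to 5 rows; each row is the pose to reach, as a shift and turn from the pose commanded when the call began, along the tool's axes at that moment; what a row does not reach only later rows make up. A row lasts 1/10 s, in which the tool goes at most 50 mm and 8.59 degrees, less where a joint would pass 70% of its speed; a pose out of reach is approached as far as the arm can. A call with a gripper value outside its range is refused whole. OPENING is the closure, from 0 (fully open) to 1 (shut), set as the call begins (- or left out, the last holds). The fingers move at their own pace and stop on an object; FORCE is the grip in N (left out, the last holds). Time passes only in rows, so rows that repeat a pose let the fingers close. It gives the time, the measured TCP pose, the force, the opening and the grip force at its end, in the units of the state.
- sensors.sense(): the state, without advancing time (a new reading comes with each control period).
- capture(name): name is "side" or "top" or "wrist"; returns (picture, depth): 384x512x3 uint8, red, green, blue; 384x512 float32, m along the optical axis (not along the pixel's ray), 0 where there is no reading.
- calibration(name): a dict with "vfov" (degrees; the focal length in pixels is half the picture's height over the tangent of half this angle, whatever the lens; pixels are square), "cx", "cy" (the principal point, pixels), "camera_from_world" (4x4, takes a point from world to camera coordinates). Camera axes: x right, y down, z forward; pixel columns grow to the right and rows downward; lengths in m; the calibration is good to about 2 mm. A picture is of the moment at which its call begins: read the wrist's pose just before it. calibration takes no time and is no camera call; for the wrist camera it gives the pose at the moment of the call.
- job.sign_off(): hands the job in; it is judged then, once.
The state is a dict: "time_s": time; "joint_positions": joint angles; "joint_vel": joint speeds; "joint_torque": joint torques, N m; "tcp_pos": TCP position; "tcp_rot": TCP orientation; "ft_force": force on the tool from outside, world axes, zero at the start; "ft_torque": the same for the moment, N m; "gripper_width": opening from 0.0 (shut) to 1.0 (fully open); "grasp_force": force on a finger pad.
Only numpy, scipy, OpenCV 4.12 (cv2) and the standard library are available. Lean on these libraries where they do the work, as an engineer would, in place of code of your own. Each camera call takes 0.05 s, during which the arm holds its last target. There are 200 camera calls.

TASK

Close up the flip-top food box that stands open on the steel table: push its lid over until it is fully shut, then fold the locking clip on the lid's front edge down until it lies flat against the box's front wall. Use gentle pushes from outside only: do not pinch, lift or tip anything and keep the fingers off the inner side of the lid and of the clip; leave the box about where it stands and leave the other things alone.

Things in the scene. Friction and masses are not known exactly. Their poses are not given: they have to be found in the camera images.
- box: Frosted plastic food box full of croquettes, loose on the table, 0.65 to 1.0 kg with everything, 160 mm deep (its x) by 220 mm long (its y), walls 90 mm high. Origin: centre of its underside. Its own +x points to the long side that carries the lid's hinge, -x to the front wall where the clip locks, z up. In the box's frame the lid's hinge axis runs along y at x = +84 mm, z = 94 mm.
- lid (a joint): White lid plate, 173 mm by 230 mm by 6 mm, hinged on the box's +x rim. 0 = fully shut (flat, its outer face 100 mm above the table), about 1.57 = standing upright, 1.95 = leaned back at its stop; starts leaned back. Stiff hinge without spring: stays wherever it is left; 1 to 2 N near the free edge moves it. Shut, it reaches from the hinge to 171 mm in front of it.
- lid_hinge (a point): Middle of the lid's hinge axis.
- lid_edge (a point): Middle of the lid's free (front) edge, on the outer face, 171 mm from the hinge axis along the lid and 6 mm to its outer side. The outer face is the one that looks up when shut, and away from the box (to the box's +x) while the lid stands open.
- lid_inside: Inner panel on the lid's underside, the food side that is not to be touched: 150 mm by 208 mm by 3 mm, pale grey; origin on the lid's hinge axis.
- clip (a joint): Grey locking clip hinged on the middle of the lid's free edge: plate 90 mm wide, 44 mm long, 4.5 mm thick with a thumb lip standing 6 mm out along its end. 0 = folded square to the lid (with the lid shut: hanging down at the front wall, locked); 1.57 = sticking straight out in the plane of the lid, 1.75 = at its stop. Starts sticking out. Stiff hinge without spring: stays where it is left; about 2 N near its middle moves it; over 50 mm/s it jolts hard.
- clip_inside: Inner side of the clip (facing the front wall when folded down), not to be touched: 80 mm by 30 mm, 1.5 mm thick, set back from the clip's edges; origin on the clip's hinge axis.
- clip_hinge (a point): Middle of the clip's hinge axis, 174 mm from the lid's hinge axis. With the lid shut it is 94 mm above the table, 90 mm from the box's centre on its -x side.
- clip_tip (a point): Middle of the clip's free end, on its outer face, 44 mm from the clip's hinge axis and 3 mm to its outer side. The outer face looks up while the clip sticks out, and away from the box when folded down.
- tray: White plastic tray, 155 x 215 mm, 18 mm high, with three croquettes of 48 mm diameter on it; not part of the work. Origin: centre of its underside.
- scale: White kitchen scale, 190 x 150 mm, 39 mm high; not part of the work. Origin: centre of its underside.
- jar: Amber glass jar with steel cap, 60 mm diameter, 95 mm high; not part of the work. Origin: centre of its underside.
- spoon: Steel spoon 190 mm long lying on the table; not part of the work. Origin: centre of its underside.

How it is judged:
By the outcome, as a careful person would: the job done as asked, in the order asked, and still so for the second after the job is handed in, with the robot touching nothing.
It also fails if it takes over 48 s, if anything falls off the work surface, if the arm or the gripper's body presses on something with over 40 N, if the wrist force passes 120 N, or if a joint passes its speed limit or range.

## Working session

There is one attempt and no reset: what is moved stays moved. The work goes in short steps, Python scripts to look and compute and a shell command to move; the robot and the scene stay as the last step left them, time stands still between calls to the robot, and variables do not carry over. Pictures are saved under pics/ and viewed, at most 14 in all, crops included, and the job is handed in when it is done.

```bash
mkdir -p pics
cat > h.py <<'E'
import numpy as np,cv2
from rig import sensors,capture,calibration,job
def pts(name,d,c):
    f=d.shape[0]/2/np.tan(np.radians(c['vfov'])/2)
    v,u=np.mgrid[:d.shape[0],:d.shape[1]]
    P=np.stack([(u-c['cx'])/f*d,(v-c['cy'])/f*d,d,np.ones_like(d)],-1)
    return (P@np.linalg.inv(c['camera_from_world']).T)[...,:3]
def look(name,tag):
    c=calibration(name);p,d=capture(name)
    cv2.imwrite(f'pics/{tag}.png',p[...,::-1]);np.savez(f'{tag}.npz',p=p,d=d,P=pts(name,d,c))
    return p,d,pts(name,d,c)
E
python3 - <<'E'
from h import *
s=sensors.sense();print({k:np.round(v,3) for k,v in s.items()})
for n in ('top','side'):
    look(n,n+'0'); c=calibration(n); print(n,c['vfov'],np.round(c['camera_from_world'],2).tolist())
cv2.imwrite('pics/both.png',cv2.resize(np.hstack([cv2.imread('pics/top0.png'),cv2.imread('pics/side0.png')]),(800,300)))
E
```

```text
{'time_s': np.float64(0.0), 'joint_positions': array([-1.316,  0.412, -0.013,  1.597,  0.006,  1.134, -0.082]), 'joint_vel': array([-0.001,  0.   ,  0.001, -0.001,  0.001,  0.   , -0.001]), 'joint_torque': array([ 0.0000e+00, -5.8795e+01,  6.4200e-01, -2.9107e+01, -5.4000e-02,
        1.9000e-02,  0.0000e+00]), 'tcp_pos': array([0.198, 0.592, 0.247]), 'tcp_rot': array([-3.14 ,  0.   ,  2.819]), 'ft_force': array([ 0.485, -0.117,  0.363]), 'ft_torque': array([0.   , 0.044, 0.005]), 'grasp_force': np.float64(0.0), 'gripper_width': np.float64(1.004)}
top 55.75321243240433 [[0.02, -1.0, 0.01, -0.01], [-1.0, -0.02, -0.03, 0.55], [0.03, -0.01, -1.0, 1.19], [0.0, 0.0, 0.0, 1.0]]
side 42.71850536790825 [[0.79, -0.61, 0.0, -0.45], [-0.43, -0.56, -0.71, 0.31], [0.43, 0.56, -0.71, 1.48], [0.0, 0.0, 0.0, 1.0]]
```

View pics/top0.png

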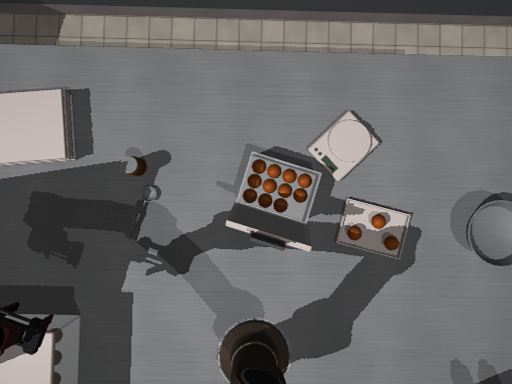

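View pics/side0.png

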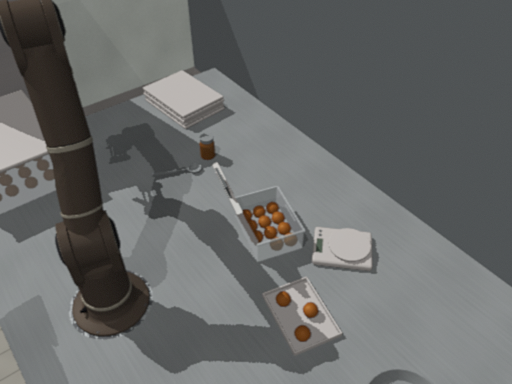

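The top view shows the box at about (280,185). The lid leans back towards the robot, its free edge a white strip from (228,222) to (311,246), with the clip near (268,238). In the side view the lid is nearly edge-on at (228,190). Next I'll measure from depth.

Run:
```python
import numpy as np,cv2
a=np.load('top0.npz');P,p,d=a['P'],a['p'],a['d']
for u,v in [(228,222),(311,246),(232,226),(300,244),(268,238),(255,233),(284,242),(270,220)]: print((u,v),p[v,u],d[v,u].round(3),P[v,u].round(3))
m=np.zeros(d.shape,bool);m[140:260,215:330]=1;m&=d>0
for lo,hi in((.07,.11),(.12,.2),(.2,.24),(.24,.33)):
    k=m&(P[...,2]>lo)&(P[...,2]<hi); Q=P[k]
    if len(Q)<8: continue
    r=cv2.minAreaRect(Q[:,:2].astype(np.float32)); print(lo,hi,len(Q),r,cv2.boxPoints(r).round(3).tolist())
k=m&(P[...,2]>.12);Q=P[k];c=Q.mean(0);n=np.linalg.svd(Q-c,full_matrices=0)[2];print(c,n)
k=m&(P[...,2]>.12)
for n in('top','side'):
    i=cv2.imread(f'pics/{n}0.png');x,y,w,h=(205,140,130,120) if n=='top' else (190,140,150,130)
    cv2.imwrite(f'pics/{n}z.png',cv2.resize(i[y:y+h,x:x+w],(520,480)if n=='top' else(600,520),interpolation=2))
```

```text
(228, 222) [211 199 195] 0.943 [0.449 0.077 0.255]
(311, 246) [114 107 106] 1.199 [ 0.357 -0.183 -0.001]
(232, 226) [208 198 194] 0.942 [0.439 0.067 0.257]
(300, 244) [206 194 191] 0.941 [ 0.397 -0.111  0.257]
(268, 238) [20 20 20] 0.928 [ 0.412 -0.027  0.271]
(255, 233) [23 25 25] 0.938 [0.423 0.007 0.26 ]
(284, 242) [35 35 37] 0.936 [ 0.402 -0.069  0.263]
(270, 220) [51 50 51] 1.045 [ 0.45  -0.037  0.155]
0.07 0.11 697 ((0.5438261032104492, -0.0622725784778595), (0.22647199034690857, 0.1726992130279541), 74.2226791381836) [[0.4300000071525574, -0.14800000190734863], [0.5960000157356262, -0.19499999284744263], [0.6579999923706055, 0.023000000044703484], [0.492000013589859, 0.07000000029802322]]
0.12 0.2 888 ((0.446600079536438, -0.03469511866569519), (0.2311566323041916, 0.03413081169128418), 74.63207244873047) [[0.4000000059604645, -0.1420000046491623], [0.4320000112056732, -0.1509999930858612], [0.49399998784065247, 0.07199999690055847], [0.460999995470047, 0.08100000023841858]]
0.2 0.24 464 ((0.43082088232040405, -0.029741153120994568), (0.2306564301252365, 0.01858910731971264), 74.62236785888672) [[0.39100000262260437, -0.1379999965429306], [0.4090000092983246, -0.14300000667572021], [0.4699999988079071, 0.07900000363588333], [0.4519999921321869, 0.08399999886751175]]
0.24 0.33 803 ((0.412273645401001, -0.024761468172073364), (0.23004914820194244, 0.031049367040395737), 73.97144317626953) [[0.3659999966621399, -0.13099999725818634], [0.39500001072883606, -0.14000000059604645], [0.45899999141693115, 0.0820000022649765], [0.42899999022483826, 0.09000000357627869]]
[ 0.43051566 -0.03068885  0.21396352] [[-0.26487294 -0.9638509  -0.02887517]
 [ 0.30488153 -0.05529987 -0.95078346]
 [-0.91481669  0.26064031 -0.30850777]]
```

View pics/topz.png

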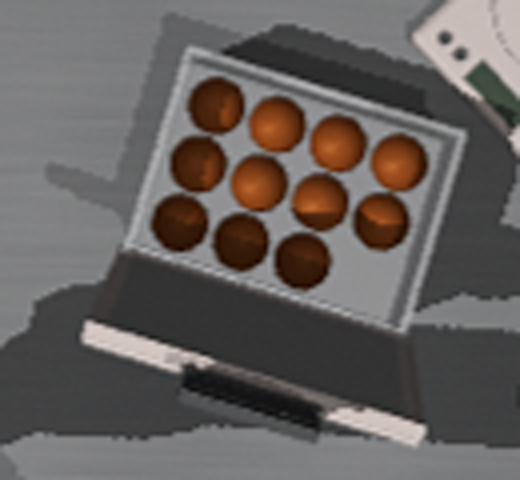

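The box faces away from the robot: its front direction is (0.964,-0.265) and its hinge is near (0.467,-0.042). The tool axes are almost lined up already. I'll go behind the lid, beside the clip, with the fingers shut.

```bash
python3 -m pendant '{"slide":[[-2.4,-3,-0.35],[-4.8,-6,-0.7],[-7.2,-9,-1],[-9.6,-12,-1.4],[-12,-15,-1.8]],"dr":[[0,0,0],[0,0,0],[0,0,0],[0,0,0],[0,0,0]]}' 1 5
python3 -m pendant '{"slide":[[-2.4,-3,-0.35],[-4.8,-6,-0.7],[-7.2,-9,-1],[-9.6,-12,-1.4],[-12,-15,-1.8]],"dr":[[0,0,0],[0,0,0],[0,0,0],[0,0,0],[0,0,0]]}'
python3 -m pendant '{"slide":[[-2.4,-3,-0.35],[-4.8,-6,-0.7],[-7.2,-9,-1],[-9.6,-12.5,-1.4],[-11.8,-15.6,-1.8]],"dr":[[0,0,-1],[0,0,-2],[0,0,-3],[0,0,-3],[0,0,-3]]}'
python3 - <<'E'
from h import *
print({k:np.round(v,3) for k,v in sensors.sense().items()})
p,d,P=look('side','side1')
cv2.imwrite('pics/side1z.png',cv2.resize(p[130:280,160:340,::-1],(720,600),interpolation=2))
E
```

```text
time_s: 0.6
tcp_pos: [0.2647, 0.4106, 0.2654]
tcp_rot: [-3.141, -0.0, 2.819]
ft_force: [0.7, -0.3, 1.0]
gripper_width: 0.583
grasp_force: 0.0
time_s: 1.1
tcp_pos: [0.3308, 0.2304, 0.2836]
tcp_rot: [-3.142, -0.0, 2.819]
ft_force: [0.7, -0.1, 0.0]
gripper_width: 0.127
grasp_force: 0.0
time_s: 1.6
tcp_pos: [0.3931, 0.0447, 0.3017]
tcp_rot: [3.141, -0.0, 2.871]
ft_force: [0.9, 0.8, -0.3]
gripper_width: 0.003
grasp_force: 0.0
{'time_s': np.float64(1.6), 'joint_positions': array([-0.701, -0.075,  0.444,  2.047,  0.035,  1.163,  1.029]), 'joint_vel': array([ 0.406,  0.026,  0.543, -0.137,  0.027,  0.094,  0.938]), 'joint_torque': array([-2.2900e+00, -2.1561e+01, -2.6290e+00, -2.8078e+01,  1.1000e-02,
        1.6000e-01, -1.4810e+00]), 'tcp_pos': array([0.393, 0.045, 0.302]), 'tcp_rot': array([ 3.141, -0.   ,  2.871]), 'ft_force': array([ 0.929,  0.828, -0.253]), 'ft_torque': array([-0.044, -0.105, -0.01 ]), 'grasp_force': np.float64(0.0), 'gripper_width': np.float64(0.003)}
```

View pics/side1z.png

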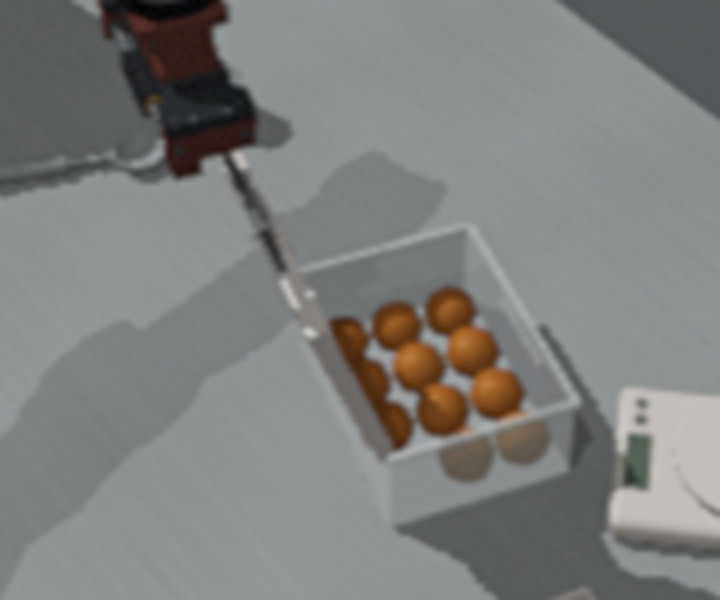

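The shut fingers hang just behind the lid, near its far corner at (215,160) in the crop. I'll descend behind it and push it to upright.

```bash
python3 -m pendant '{"slide":[[0,0,1],[0,0,2],[0,0,3],[0,0,3.6],[-0.6,0,3.6]],"dr":[[0,0,0],[0,0,0],[0,0,0],[0,0,0],[0,0,0]]}'
python3 -m pendant '{"slide":[[-0.5,0,0],[-1,0,0],[-1.5,0,0],[-2,0,0],[-2.5,0,-0.1]],"dr":[[0,0,0],[0,0,0],[0,0,0],[0,0,0],[0,0,0]]}'
python3 -m pendant '{"slide":[[-0.5,0,-0.1],[-1,0,-0.2],[-1.5,0,-0.3],[-2,0,-0.4],[-2.5,0,-0.5]],"dr":[[0,0,0],[0,0,0],[0,0,0],[0,0,0],[0,0,0]]}'
python3 - <<'E'
from h import *
p,d,P=look('side','side2');p2,d2,P2=look('top','top2')
cv2.imwrite('pics/c2.png',np.hstack([cv2.resize(q,(400,400),interpolation=2) for q in (p[120:270,170:320,::-1],p2[140:280,200:340,::-1])]))
E
```

```text
time_s: 2.15
tcp_pos: [0.3979, 0.0457, 0.2644]
tcp_rot: [-3.14, -0.002, 2.873]
ft_force: [0.2, -0.7, 0.4]
gripper_width: 0.01
grasp_force: 0.0
time_s: 2.65
tcp_pos: [0.4231, 0.0384, 0.2666]
tcp_rot: [-3.142, -0.001, 2.871]
ft_force: [-2.0, 0.7, 1.2]
gripper_width: 0.01
grasp_force: 0.9
time_s: 3.15
tcp_pos: [0.4475, 0.0315, 0.2717]
tcp_rot: [-3.141, 0.0, 2.871]
ft_force: [-1.1, 0.5, -0.5]
gripper_width: 0.003
grasp_force: 0.6
```

View pics/c2.png

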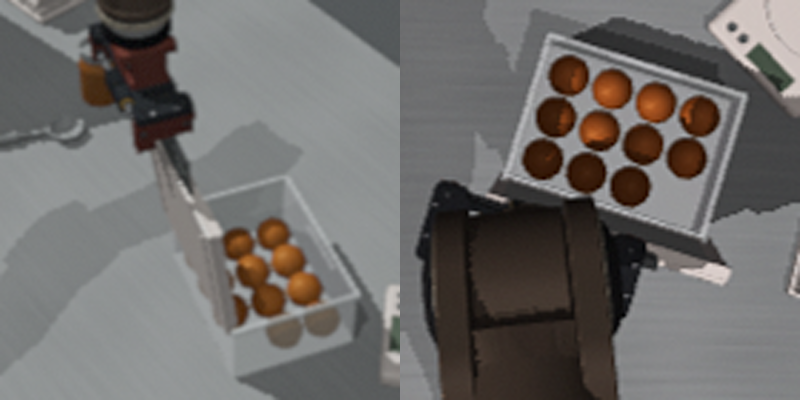

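The side view shows the lid nearly upright, with the fingers pushing from behind and the box not moved. I'll continue along the arc.

```bash
python3 -m pendant '{"slide":[[-0.6,0,0],[-1.2,0,0],[-1.8,0,0],[-2.4,0,0],[-3,0,0.1]],"dr":[[0,0,0],[0,0,0],[0,0,0],[0,0,0],[0,0,0]]}'
python3 -m pendant '{"slide":[[-0.6,0,0],[-1.2,0,0.1],[-1.8,0,0.2],[-2.4,0,0.3],[-3.1,0,0.4]],"dr":[[0,0,0],[0,0,0],[0,0,0],[0,0,0],[0,0,0]]}'
python3 -m pendant '{"slide":[[-0.5,0,0.1],[-1,0,0.3],[-1.5,0,0.5],[-2,0,0.7],[-2.5,0,0.9]],"dr":[[0,0,0],[0,0,0],[0,0,0],[0,0,0],[0,0,0]]}'
python3 -m pendant '{"slide":[[-0.4,0,0.1],[-0.8,0,0.25],[-1.2,0,0.4],[-1.7,0,0.7],[-2.2,0,1.1]],"dr":[[0,0,0],[0,0,0],[0,0,0],[0,0,0],[0,0,0]]}'
python3 - <<'E'
from h import *
p,d,P=look('side','side3');p2,d2,P2=look('top','top3')
cv2.imwrite('pics/c3.png',np.hstack([cv2.resize(q,(400,400),interpolation=2) for q in (p[120:270,170:320,::-1],p2[140:280,200:340,::-1])]))
E
```

```text
time_s: 3.75
tcp_pos: [0.4766, 0.0236, 0.2707]
tcp_rot: [3.141, 0.0, 2.871]
ft_force: [-0.9, -0.3, 1.1]
gripper_width: 0.007
grasp_force: 0.6
time_s: 4.25
tcp_pos: [0.5062, 0.0153, 0.2665]
tcp_rot: [-3.141, -0.0, 2.871]
ft_force: [-1.2, -0.0, -0.9]
gripper_width: 0.007
grasp_force: 0.5
time_s: 4.75
tcp_pos: [0.5304, 0.0087, 0.2575]
tcp_rot: [3.141, 0.0, 2.871]
ft_force: [-0.6, -0.7, 1.1]
gripper_width: 0.005
grasp_force: 0.4
time_s: 5.25
tcp_pos: [0.5518, 0.0028, 0.2466]
tcp_rot: [3.141, 0.001, 2.871]
ft_force: [0.2, 0.7, 0.3]
gripper_width: 0.009
grasp_force: 0.3
```

View pics/c3.png

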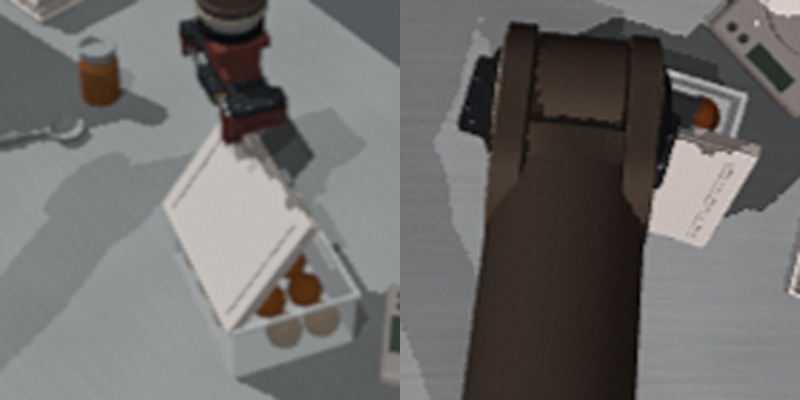

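The lid is about 55° from shut, following the fingers, and the box has stayed put. I'll continue down.

```bash
python3 -m pendant '{"slide":[[-0.5,0,0.3],[-1,0,0.6],[-1.4,0,0.9],[-1.9,0,1.2],[-2.3,0,1.6]],"dr":[[0,0,0],[0,0,0],[0,0,0],[0,0,0],[0,0,0]]}'
python3 -m pendant '{"slide":[[-0.6,0,0.5],[-1.1,0,1.1],[-1.6,0,1.7],[-2.1,0,2.3],[-2.6,0,3]],"dr":[[0,0,0],[0,0,0],[0,0,0],[0,0,0],[0,0,0]]}'
python3 -m pendant '{"slide":[[-0.4,0,0.7],[-0.8,0,1.4],[-1.1,0,2.1],[-1.4,0,2.9],[-1.6,0,3.6]],"dr":[[0,0,0],[0,0,0],[0,0,0],[0,0,0],[0,0,0]]}'
python3 -m pendant '{"slide":[[-0.2,0,0.6],[-0.4,0,1.2],[-0.5,0,1.8],[-0.6,0,2.4],[-0.7,0,3]],"dr":[[0,0,0],[0,0,0],[0,0,0],[0,0,0],[0,0,0]]}'
python3 -m pendant '{"slide":[[0,0,0.3],[0,0,0.6],[0,0,0.8],[0,0,1],[0,0,1.1]],"dr":[[0,0,0],[0,0,0],[0,0,0],[0,0,0],[0,0,0]]}'
```

```text
time_s: 5.85
tcp_pos: [0.5739, -0.0034, 0.2304]
tcp_rot: [3.142, 0.0, 2.871]
ft_force: [0.5, 0.1, 0.7]
gripper_width: 0.005
grasp_force: 0.3
time_s: 6.35
tcp_pos: [0.5987, -0.0103, 0.2]
tcp_rot: [-3.142, -0.0, 2.871]
ft_force: [-0.6, 0.2, 0.7]
gripper_width: 0.006
grasp_force: 0.2
time_s: 6.85
tcp_pos: [0.614, -0.0145, 0.1639]
tcp_rot: [-3.142, -0.0, 2.871]
ft_force: [0.3, -0.1, -0.4]
gripper_width: 0.003
grasp_force: 0.1
time_s: 7.35
tcp_pos: [0.6206, -0.0163, 0.1342]
tcp_rot: [3.141, 0.0, 2.871]
ft_force: [-0.1, 0.5, -0.6]
gripper_width: 0.008
grasp_force: 0.1
time_s: 7.85
tcp_pos: [0.6207, -0.0164, 0.1251]
tcp_rot: [3.141, 0.0, 2.871]
ft_force: [-6.1, 0.5, 18.4]
gripper_width: 0.002
grasp_force: 9.3
```

```bash
python3 -m pendant '{"slide":[[0,0,-0.5],[0,0,-2],[0,0,-4],[0,0,-7],[0,0,-10]],"dr":[[0,0,0],[0,0,0],[0,0,0],[0,0,0],[0,0,0]]}'
python3 - <<'E'
from h import *
p,d,P=look('side','side4');p2,d2,P2=look('wrist','w4');p3,d3,P3=look('top','top4')
cv2.imwrite('pics/c4.png',np.hstack([cv2.resize(q,(400,400),interpolation=2) for q in (p[120:270,170:320,::-1],p2[:,64:448,::-1])]))
E
```

```text
time_s: 8.35
tcp_pos: [0.6204, -0.0165, 0.2254]
tcp_rot: [-3.141, 0.0, 2.871]
ft_force: [0.7, 0.2, 0.7]
gripper_width: 0.005
grasp_force: 0.0
```

View pics/c4.png

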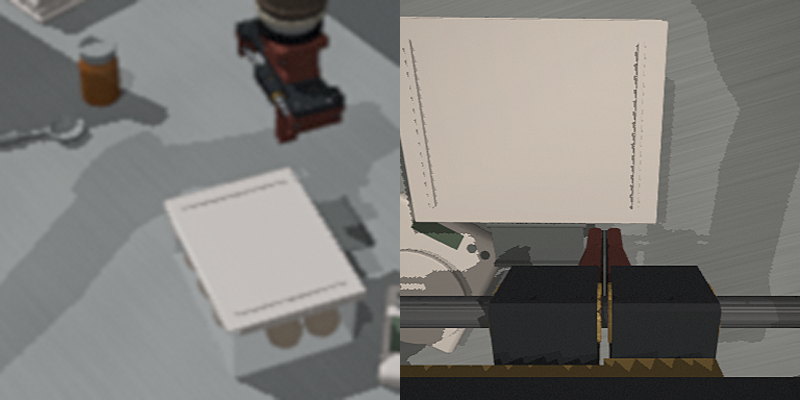

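The lid is shut. The clip, a grey plate, sticks out in front of it, at about (350,220) in the side crop and (540,245) in the wrist crop. Measuring both now.

Run:
```python
import numpy as np,cv2
f=np.array([.964,-.265]);s=np.array([.265,.964]);h=np.array([.467,-.042])
for n in('w4','side4','top4'):
    a=np.load(n+'.npz');P,p=a['P'],a['p'].astype(int)
    rel=P[...,:2]-h;u=rel@f;w=rel@s;z=P[...,2]
    m=(p.min(-1)>140)&(z>.09)&(z<.11)&(abs(w)<.14)&(u>-.03)&(u<.2)
    Q=P[m]
    if len(Q)>50:
        r=cv2.minAreaRect(Q[:,:2].astype(np.float32));b=cv2.boxPoints(r)
        print(n,len(Q),'z',Q[:,2].mean().round(4),np.percentile(z[m],[5,95]).round(4),'ctr',np.round(r[0],4),np.round(r[1],4),round(r[2],1),'u',u[m].min().round(3),u[m].max().round(3),'w',w[m].min().round(3),w[m].max().round(3))
        A=np.c_[Q[:,:2],np.ones(len(Q))];print(' plane',np.linalg.lstsq(A,Q[:,2],rcond=None)[0].round(4))
    k=(u>.176)&(u<.25)&(abs(w)<.06)&(z>.05)&(z<.13)
    print(n,'clip',k.sum())
    for lo in np.arange(.17,.24,.008):
        j=k&(u>=lo)&(u<lo+.008)
        if j.sum()>3: print('  u%.3f n%d z %.4f w %.3f..%.3f'%(lo,j.sum(),np.median(z[j]),w[j].min(),w[j].max()))
```

```text
w4 48822 z 0.0994 [0.0981 0.1009] ctr [ 0.5473 -0.0624] [0.2292 0.1743] 74.0 u -0.005 0.171 w -0.113 0.117
 plane [ 0.0013 -0.0006  0.0987]
w4 clip 3088
  u0.170 n139 z 0.0959 w -0.044..0.045
  u0.178 n596 z 0.0951 w -0.044..0.045
  u0.186 n588 z 0.0939 w -0.045..0.045
  u0.194 n569 z 0.0928 w -0.045..0.045
  u0.202 n533 z 0.0916 w -0.045..0.044
  u0.210 n663 z 0.0926 w -0.045..0.042
side4 2750 z 0.1001 [0.0956 0.1044] ctr [ 0.545 -0.061] [0.2391 0.1773] 74.2 u -0.009 0.169 w -0.117 0.121
 plane [ 0.0017 -0.0014  0.0991]
side4 clip 235
  u0.170 n13 z 0.0959 w -0.035..0.043
  u0.178 n42 z 0.0953 w -0.047..0.041
  u0.186 n46 z 0.0946 w -0.044..0.044
  u0.194 n45 z 0.0930 w -0.042..0.046
  u0.202 n39 z 0.0913 w -0.045..0.042
  u0.210 n50 z 0.0939 w -0.046..0.045
top4 1256 z 0.099 [0.0956 0.1024] ctr [ 0.5245 -0.138 ] [0.0742 0.174 ] 74.1 u -0.006 0.168 w -0.115 -0.04
 plane [-0.0008 -0.0011  0.0993]
top4 clip 3
```

The lid lies flat at 99 to 100 mm. The clip droops about 8° below horizontal, with its lip near u≈0.21 to 0.218 m, and the box is unmoved. I'll move the fingertips above the lip.

```bash
python3 -m pendant '{"slide":[[-2,-1.6,0],[-4,-3.2,0],[-6,-4.8,0],[-7.5,-6.2,0],[-7.5,-6.2,0]],"dr":[[0,0,0],[0,0,0],[0,0,0],[0,0,0],[0,0,0]]}'
python3 -m pendant '{"slide":[[0,0,2],[0,0,4.5],[0,0,7],[0,0,9],[0,0,9.5]],"dr":[[0,0,0],[0,0,0],[0,0,0],[0,0,0],[0,0,0]]}'
python3 - <<'E'
from h import *
r=sensors.sense()['tcp_pos'][:2]-[.467,-.042];print('u,w',(r@[.964,-.265]).round(4),(r@[.265,.964]).round(4))
E
```

```text
time_s: 9.0
tcp_pos: [0.6762, -0.0994, 0.2226]
tcp_rot: [-3.139, -0.001, 2.867]
ft_force: [-0.4, -0.8, -0.5]
gripper_width: 0.006
grasp_force: 0.0
time_s: 9.5
tcp_pos: [0.6742, -0.0944, 0.1256]
tcp_rot: [-3.141, -0.005, 2.872]
ft_force: [0.2, -0.7, 0.7]
gripper_width: 0.004
grasp_force: 0.0
u,w 0.2136 0.0044
```

```bash
python3 -m pendant '{"slide":[[-0.2,0,0.1],[-0.3,0,0.3],[-0.3,0,0.6],[-0.3,0,0.9],[-0.3,0,1.2]],"dr":[[0,0,0],[0,0,0],[0,0,0],[0,0,0],[0,0,0]]}'
python3 -m pendant '{"slide":[[0,0,0.3],[0,0,0.6],[0,0,0.9],[0,0,1.2],[0,0,1.5]],"dr":[[0,0,0],[0,0,0],[0,0,0],[0,0,0],[0,0,0]]}'
python3 - <<'E'
from h import *
r=sensors.sense()['tcp_pos'][:2]-[.467,-.042];print('u,w',(r@[.964,-.265]).round(4),(r@[.265,.964]).round(4))
E
```

```text
time_s: 10.0
tcp_pos: [0.6798, -0.097, 0.1173]
tcp_rot: [3.141, 0.002, 2.871]
ft_force: [0.2, -0.1, 1.5]
gripper_width: 0.008
grasp_force: 0.7
time_s: 10.5
tcp_pos: [0.6788, -0.0969, 0.1013]
tcp_rot: [-3.142, -0.001, 2.871]
ft_force: [-2.3, -0.1, 1.6]
gripper_width: 0.005
grasp_force: 1.2
u,w 0.2187 0.0032
```

```bash
python3 -m pendant '{"slide":[[0,0,0.3],[0,0,0.6],[0,0,0.9],[0,0,1.2],[0,0,1.5]],"dr":[[0,0,0],[0,0,0],[0,0,0],[0,0,0],[0,0,0]]}'
python3 -m pendant '{"slide":[[0,0,0.3],[0,0,0.6],[0,0,0.9],[0,0,1.2],[0,0,1.5]],"dr":[[0,0,0],[0,0,0],[0,0,0],[0,0,0],[0,0,0]]}'
python3 -m pendant '{"slide":[[0.3,0,0],[0.6,0,0],[0.9,0,0],[1.2,0,0],[1.5,0,0]],"dr":[[0,0,0],[0,0,0],[0,0,0],[0,0,0],[0,0,0]]}'
python3 - <<'E'
from h import *
r=sensors.sense()['tcp_pos'][:2]-[.467,-.042];print('u,w',(r@[.964,-.265]).round(4),(r@[.265,.964]).round(4))
p,d,P=look('side','side5');p2,d2,P2=look('wrist','w5')
cv2.imwrite('pics/c5.png',np.hstack([cv2.resize(q,(400,400),interpolation=2) for q in (p[130:280,200:350,::-1],p2[:,64:448,::-1])]))
E
```

```text
time_s: 11.0
tcp_pos: [0.6795, -0.0971, 0.0864]
tcp_rot: [-3.142, 0.001, 2.871]
ft_force: [0.5, -1.0, 0.6]
gripper_width: 0.007
grasp_force: 0.5
time_s: 11.5
tcp_pos: [0.6792, -0.0969, 0.0714]
tcp_rot: [3.142, -0.0, 2.871]
ft_force: [1.3, -0.9, 0.4]
gripper_width: 0.004
grasp_force: 0.5
time_s: 12.0
tcp_pos: [0.6646, -0.0928, 0.0718]
tcp_rot: [3.141, 0.0, 2.871]
ft_force: [4.1, -0.9, -2.2]
gripper_width: 0.005
grasp_force: 2.0
u,w 0.2039 0.0034
```

View pics/c5.png

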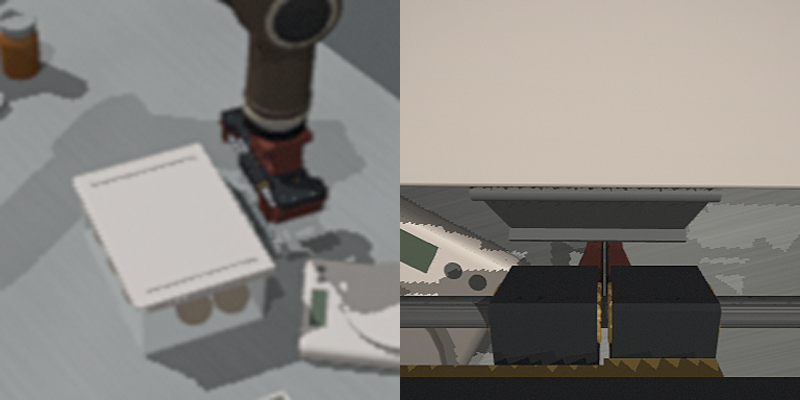

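In the wrist view the clip is folded well down, with its lip at (600,238) against the fingertip. The force is about 4 N and the box is still. I'll push the last centimetre slowly.

```bash
python3 -m pendant '{"slide":[[0.2,0,0],[0.4,0,0],[0.6,0,0],[0.8,0,0],[0.9,0,0]],"dr":[[0,0,0],[0,0,0],[0,0,0],[0,0,0],[0,0,0]]}'
python3 -m pendant '{"slide":[[0.05,0,0],[0.1,0,0]],"dr":[[0,0,0],[0,0,0]]}'
python3 - <<'E'
from h import *
r=sensors.sense()['tcp_pos'][:2]-[.467,-.042];print('u,w',(r@[.964,-.265]).round(4),(r@[.265,.964]).round(4))
E
```

```text
time_s: 12.6
tcp_pos: [0.6559, -0.0905, 0.0717]
tcp_rot: [3.142, -0.0, 2.871]
ft_force: [3.9, -0.3, -2.1]
gripper_width: 0.004
grasp_force: 2.0
time_s: 12.8
tcp_pos: [0.6551, -0.0902, 0.0716]
tcp_rot: [3.142, 0.0, 2.871]
ft_force: [4.1, -1.0, -1.9]
gripper_width: 0.007
grasp_force: 2.0
u,w 0.1941 0.0033
```

```bash
python3 -m pendant '{"slide":[[0.1,0,0],[0.15,0,0],[0.15,0,0]],"dr":[[0,0,0],[0,0,0],[0,0,0]]}'
python3 - <<'E'
from h import *
f=np.array([.964,-.265]);s=np.array([.265,.964]);h=np.array([.467,-.042])
p,d,P=look('wrist','w6');p=p.astype(int)
rel=P[...,:2]-h;u=rel@f;w=rel@s;z=P[...,2]
m=(p.min(-1)>140)&(z>.09)&(z<.11)&(abs(w)<.1)&(u<.2);print('lid front u',np.percentile(u[m],99.8).round(4),z[m].mean().round(4))
for a,b in((-.043,-.02),(.02,.043)):
  k=(u>.168)&(u<.23)&(w>a)&(w<b)&(z>.045)
  for lo in np.arange(.045,.1,.005):
    j=k&(z>=lo)&(z<lo+.005)
    if j.sum()>3: print('  z%.3f n%d u %.4f max %.4f'%(lo,j.sum(),np.median(u[j]),u[j].max()))
E
```

```text
time_s: 13.1
tcp_pos: [0.6535, -0.0898, 0.0716]
tcp_rot: [3.142, -0.0, 2.871]
ft_force: [3.7, -0.8, -1.3]
gripper_width: 0.002
grasp_force: 1.8
lid front u 0.1436 0.1003
  z0.060 n68 u 0.1749 max 0.1766
  z0.065 n653 u 0.1766 max 0.1811
  z0.070 n85 u 0.1691 max 0.1701
  z0.060 n85 u 0.1753 max 0.1822
  z0.065 n638 u 0.1772 max 0.1818
  z0.070 n112 u 0.1696 max 0.1707
```

```bash
python3 -m pendant '{"slide":[[-1,0,0],[-3,0,0],[-6,0,0],[-10,0,-3],[-13,0,-6]],"dr":[[0,0,0],[0,0,0],[0,0,0],[0,0,0],[0,0,0]]}'
python3 -m pendant '{"slide":[[-3,0,-3],[-5,0,-6],[-5,0,-9],[-5,0,-9],[-5,0,-9]],"dr":[[0,0,0],[0,0,0],[0,0,0],[0,0,0],[0,0,0]]}'
python3 - <<'E'
from h import *
f=np.array([.964,-.265]);s=np.array([.265,.964]);h=np.array([.467,-.042])
p,d,P=look('wrist','w7');q=p.astype(int)
rel=P[...,:2]-h;u=rel@f;w=rel@s;z=P[...,2]
m=(q.min(-1)>140)&(z>.09)&(z<.11)&(abs(w)<.1)&(u<.2);print('lid front u',np.percentile(u[m],99.5).round(4),z[m].mean().round(4))
r=cv2.minAreaRect(P[(q.min(-1)>140)&(z>.09)&(z<.11)&(u<.2)&(abs(w)<.14)][:,:2].astype(np.float32));print(r)
k=(u>.15)&(u<.23)&(abs(w)<.043)&(z>.02)
for lo in np.arange(.02,.105,.005):
    j=k&(z>=lo)&(z<lo+.005)
    if j.sum()>3: print('  z%.3f n%d u %.4f max %.4f'%(lo,j.sum(),np.median(u[j]),u[j].max()))
p2,d2,P2=look('top','top7')
cv2.imwrite('pics/c7.png',np.hstack([cv2.resize(x,(400,400),interpolation=2) for x in (p2[100:260,200:360,::-1],p[:,64:448,::-1])]))
E
```

```text
time_s: 13.65
tcp_pos: [0.7794, -0.1247, 0.1311]
tcp_rot: [-3.141, -0.004, 2.871]
ft_force: [0.5, -0.7, 0.2]
gripper_width: 0.004
grasp_force: 0.0
time_s: 14.15
tcp_pos: [0.8269, -0.1382, 0.2217]
tcp_rot: [3.141, -0.0, 2.871]
ft_force: [-0.3, 0.8, 0.5]
gripper_width: 0.008
grasp_force: 0.0Traceback (most recent call last):
  File "<stdin>", line 5, in <module>
    return _quantile_unchecked(
        a, q, axis, out, overwrite_input, method, keepdims, weights)
    return _ureduce(a,
                    func=_quantile_ureduce_func,
    ...<5 lines>...
                    overwrite_input=overwrite_input,
                    method=method)
    r = func(a, **kwargs)
    result = _quantile(arr,
                       quantiles=q,
    ...<2 lines>...
                       out=out,
                       weights=wgt)
    slices_having_nans = np.isnan(arr[-1, ...])
                                  ~~~^^^^^^^^^
IndexError: index -1 is out of bounds for axis 0 with size 0
```

```bash
python3 -m pendant '{"slide":[[0,0,0],[0,0,0],[0,0,0],[0,0,0],[0,0,0]],"dr":[[0,8,0],[0,16,0],[0,24,0],[0,32,0],[0,35,0]]}'
cat > m.py <<'E'
from h import *
import sys
t=sys.argv[1]
f=np.array([.964,-.265]);s=np.array([.265,.964]);h=np.array([.467,-.042])
p,d,P=look('wrist','w'+t);q=p.astype(int)
p2,d2,P2=look('top','top'+t)
cv2.imwrite(f'pics/c{t}.png',np.hstack([cv2.resize(x,(400,400),interpolation=2) for x in (p2[100:260,200:360,::-1],p[:,64:448,::-1])]))
rel=P[...,:2]-h;u=rel@f;w=rel@s;z=P[...,2]
m=(q.min(-1)>120)&(z>.09)&(z<.11)&(abs(w)<.14)&(u<.2)&(u>-.03)
if m.sum()>50: print('lid u',np.percentile(u[m],[.5,99.5]).round(4),z[m].mean().round(4),cv2.minAreaRect(P[m][:,:2].astype(np.float32)))
k=(u>.15)&(u<.23)&(abs(w)<.043)&(z>.02)
for lo in np.arange(.02,.105,.005):
    j=k&(z>=lo)&(z<lo+.005)
    if j.sum()>3: print('  z%.3f n%d u %.4f max %.4f'%(lo,j.sum(),np.median(u[j]),u[j].max()))
E
python3 m.py 8
```

```text
time_s: 14.7
tcp_pos: [0.8242, -0.1415, 0.2557]
tcp_rot: [3.077, -0.235, 2.821]
ft_force: [-0.1, -0.6, -0.5]
gripper_width: 0.004
grasp_force: 0.0
  z0.060 n124 u 0.1746 max 0.1817
  z0.065 n790 u 0.1749 max 0.1824
  z0.070 n427 u 0.1684 max 0.1720
  z0.075 n459 u 0.1645 max 0.1682
  z0.080 n459 u 0.1607 max 0.1646
  z0.085 n507 u 0.1570 max 0.1611
  z0.090 n499 u 0.1532 max 0.1581
  z0.095 n226 u 0.1509 max 0.1539
```

View pics/c8.png

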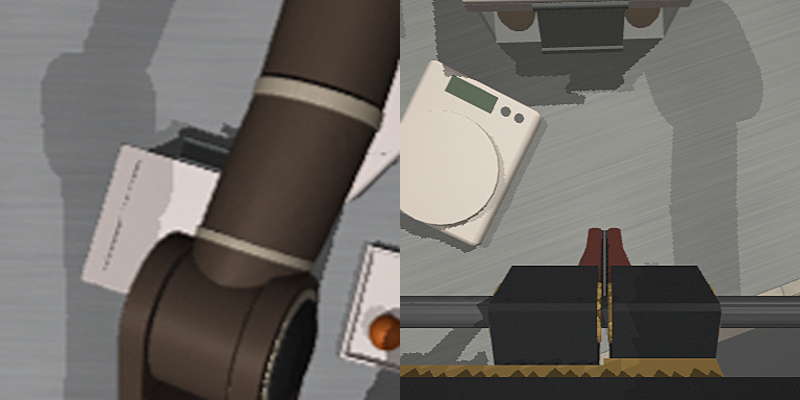

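The clip is only folded to about 50° (wrist crop (580,30), tilted out), and the box may have slid. Measuring the box before acting.

```bash
cat > lid.py <<'E'
import numpy as np,cv2,sys
f=np.array([.964,-.265]);s=np.array([.265,.964]);h=np.array([.467,-.042])
for n in sys.argv[1:]:
    a=np.load(n+'.npz');P,p=a['P'],a['p'].astype(int)
    rel=P[...,:2]-h;u=rel@f;w=rel@s;z=P[...,2]
    m=(p.min(-1)>110)&(z>.09)&(z<.108)&(abs(w)<.15)&(u>-.06)&(u<.2)
    m=cv2.morphologyEx(m.astype(np.uint8),2,np.ones((3,3)))>0
    Q=P[m];r=cv2.minAreaRect(Q[:,:2].astype(np.float32))
    print(n,m.sum(),'ctr',np.round(r[0],4),np.round(r[1],4),round(r[2],1),'u',np.percentile(u[m],[1,99]).round(3),'w',np.percentile(w[m],[1,99]).round(3))
E
python3 - <<'E'
from h import *
print(np.round(sensors.sense()['joint_positions'],3));look('side','side8')
E
python3 lid.py side4 side5 side8 top4 top8
```

```text
[ 0.038  1.044  0.499  0.519 -0.502  1.853  1.506]
side4 2798 ctr [ 0.5459 -0.0612] [0.2391 0.1791] 74.2 u [-0.007  0.166] w [-0.113  0.112]
side5 2814 ctr [ 0.5326 -0.0584] [0.2384 0.1797] 74.2 u [-0.021  0.152] w [-0.114  0.114]
side8 2811 ctr [ 0.5216 -0.0539] [0.2389 0.1815] 74.7 u [-0.032  0.14 ] w [-0.115  0.113]
top4 1260 ctr [ 0.5248 -0.1379] [0.0746 0.1742] 74.1 u [-0.003  0.166] w [-0.113 -0.043]
top8 1745 ctr [ 0.5364 -0.0046] [0.1228 0.1747] 74.1 u [-0.027  0.143] w [-0.004  0.115]
```

Pushing straight in dragged the clip upwards by friction and slid the box back 25 mm. I'll fold along the clip's arc (down as well as in), then nudge the box back. First I'll level the tool and go in front of the lip.

```bash
cat > go.py <<'E'
import sys
from h import *
from scipy.spatial.transform import Rotation as R
# target u w z [tilt deg about s] -> slide/dr in current tool frame
u,w,z=map(float,sys.argv[1:4]);tilt=float(sys.argv[4]) if len(sys.argv)>4 else 0
st=sensors.sense();f=np.array([.964,-.265]);s=np.array([.265,.964])
T=np.r_[np.array([.467,-.042])+u*f+w*s,z];A=R.from_euler('xyz',st['tcp_rot']);B=R.from_euler('xyz',[np.pi,0,2.872])*R.from_rotvec([0,np.radians(tilt),0])
r=st['tcp_pos'][:2]-[.467,-.042];print('now u,w,z',(r@f).round(4),(r@s).round(4),st['tcp_pos'][2].round(4))
print('slide cm',(A.inv().apply(T-st['tcp_pos'])*100).round(2),'dr',np.degrees((A.inv()*B).as_rotvec()).round(1))
E
python3 go.py .22 .003 .14
```

```text
now u,w,z 0.3718 -0.0028 0.2617
slide cm [12.08 -1.17 15.23] dr [  3.8 -12.9  -3.4]
```

```bash
python3 -m pendant '{"slide":[[2.4,-0.2,3],[4.8,-0.5,6],[7.2,-0.7,9],[9.6,-0.9,12],[9.6,-0.9,12]],"dr":[[1,-4,-1],[2,-8,-2],[3,-11,-3],[3.8,-12.9,-3.4],[3.8,-12.9,-3.4]]}'
python3 go.py .215 .003 .115
```

```text
time_s: 15.35
tcp_pos: [0.7044, -0.1022, 0.1624]
tcp_rot: [3.141, -0.005, 2.878]
ft_force: [-0.4, 0.8, 0.2]
gripper_width: 0.008
grasp_force: 0.0
now u,w,z 0.2448 0.0049 0.1624
slide cm [ 2.97 -0.18  4.75] dr [ 0.1 -0.3  0.3]
```

```bash
python3 -m pendant '{"slide":[[1,0,2],[2,-0.1,3.5],[3,-0.2,5],[3.2,-0.2,6.4],[3.8,-0.2,6.9]],"dr":[[0,0,0.3],[0,0,0.3],[0,0,0.3],[0,0,0.3],[0,0,0.3]]}'
python3 go.py .198 .003 .091; python3 m.py 9; python3 lid.py w9
```

```text
time_s: 15.85
tcp_pos: [0.6722, -0.0965, 0.0948]
tcp_rot: [3.14, -0.002, 2.87]
ft_force: [0.7, 0.4, -0.5]
gripper_width: 0.003
grasp_force: 0.0
now u,w,z 0.2123 0.0019 0.0948
slide cm [1.44 0.11 0.39] dr [ 0.1 -0.1 -0.1]
lid u [0.0961 0.1443] 0.1004 ((0.5843610763549805, -0.07359366863965988), (0.22743181884288788, 0.0522594191133976), 74.6130599975586)
  z0.060 n305 u 0.1750 max 0.1819
  z0.065 n2209 u 0.1767 max 0.2032
  z0.070 n877 u 0.1686 max 0.2028
  z0.075 n946 u 0.1649 max 0.2032
  z0.080 n1095 u 0.1609 max 0.2031
  z0.085 n1219 u 0.1571 max 0.2032
  z0.090 n1314 u 0.1535 max 0.2041
  z0.095 n627 u 0.1508 max 0.2032
  z0.100 n209 u 0.2014 max 0.2114
w9 63549 ctr [ 0.5843 -0.0738] [0.2278 0.0523] 74.6 u [0.096 0.145] w [-0.105  0.107]
```

View pics/c9.png

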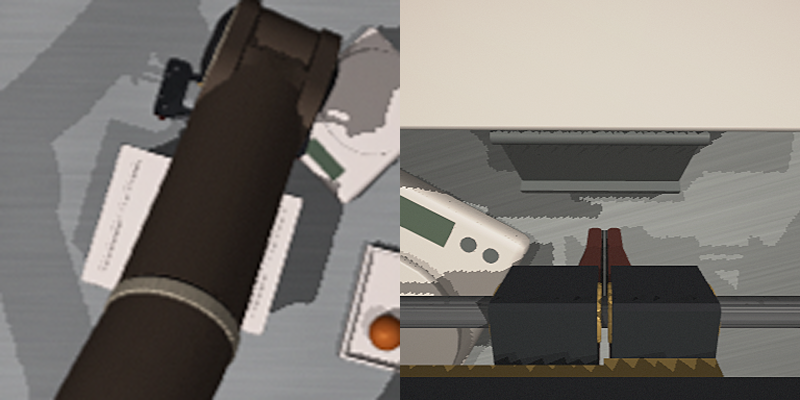

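The clip stands about 53° down with its lip at u≈0.181, z≈0.066; the finger is 2 cm in front of it. I'll fold it with a combined down-and-in motion.

```bash
python3 -m pendant '{"slide":[[0.5,0.1,0.2],[1,0.1,0.3],[1.4,0.1,0.4],[1.7,0.1,0.5],[2,0.1,0.6]],"dr":[[0,0,0],[0,0,0],[0,0,0],[0,0,0],[0,0,0]]}'
python3 -m pendant '{"slide":[[0.2,0,0.3],[0.4,0,0.6],[0.6,0,0.9],[0.8,0,1.1],[1,0,1.3]],"dr":[[0,0,0],[0,0,0],[0,0,0],[0,0,0],[0,0,0]]}'
python3 go.py .1675 .003 .061; python3 m.py 10
python3 - <<'E'
from h import *
look('side','side10')
E
python3 lid.py side8 side10
```

```text
time_s: 16.45
tcp_pos: [0.6543, -0.0911, 0.0913]
tcp_rot: [3.14, 0.002, 2.868]
ft_force: [-0.4, -0.6, 0.6]
gripper_width: 0.007
grasp_force: 0.0
time_s: 16.95
tcp_pos: [0.6447, -0.0885, 0.0778]
tcp_rot: [3.14, 0.001, 2.868]
ft_force: [1.4, 0.2, 0.4]
gripper_width: 0.006
grasp_force: 0.5
now u,w,z 0.1836 0.0023 0.0778
slide cm [1.62 0.06 1.68] dr [ 0.1  0.1 -0.2]
lid u [0.0727 0.1434] 0.0994 ((0.571723997592926, -0.06924362480640411), (0.21406880021095276, 0.0729082003235817), 74.40575408935547)
  z0.050 n11 u 0.1741 max 0.1744
  z0.055 n1534 u 0.1684 max 0.1746
  z0.060 n289 u 0.1695 max 0.1748
  z0.065 n144 u 0.1725 max 0.1745
  z0.070 n190 u 0.1725 max 0.1750
  z0.075 n252 u 0.1721 max 0.1748
  z0.080 n177 u 0.1726 max 0.1760
  z0.085 n249 u 0.1727 max 0.1881
  z0.090 n294 u 0.1725 max 0.1911
  z0.095 n376 u 0.1507 max 0.1747
  z0.100 n53 u 0.1735 max 0.1744
side8 2811 ctr [ 0.5216 -0.0539] [0.2389 0.1815] 74.7 u [-0.032  0.14 ] w [-0.115  0.113]
side10 2830 ctr [ 0.523  -0.0562] [0.2375 0.1819] 73.7 u [-0.032  0.142] w [-0.114  0.112]
```

Now the clip folds with about 1.5 N and the box doesn't slide. I'll continue.

```bash
python3 -m pendant '{"slide":[[0.2,0,0.2],[0.4,0,0.4],[0.6,0,0.6],[0.8,0,0.8],[1,0,1]],"dr":[[0,0,0],[0,0,0],[0,0,0],[0,0,0],[0,0,0]]}'
python3 -m pendant '{"slide":[[0.15,0,0.1],[0.3,0,0.2],[0.45,0,0.3],[0.55,0,0.35],[0.6,0,0.4]],"dr":[[0,0,0],[0,0,0],[0,0,0],[0,0,0],[0,0,0]]}'
python3 -m pendant '{"slide":[[0.05,0,0.1],[0.1,0,0.2]],"dr":[[0,0,0],[0,0,0]]}'
python3 go.py .1675 .003 .061; python3 m.py 11
python3 - <<'E'
from h import *
look('side','side11')
E
python3 lid.py side11
```

```text
time_s: 17.6
tcp_pos: [0.635, -0.0857, 0.0679]
tcp_rot: [3.14, 0.001, 2.868]
ft_force: [1.0, -0.3, 0.1]
gripper_width: 0.004
grasp_force: 0.6
time_s: 18.1
tcp_pos: [0.6297, -0.0842, 0.0642]
tcp_rot: [3.14, 0.002, 2.868]
ft_force: [2.2, -1.3, 1.6]
gripper_width: 0.009
grasp_force: 1.2
time_s: 18.3
tcp_pos: [0.6295, -0.0841, 0.0625]
tcp_rot: [3.14, 0.004, 2.868]
ft_force: [5.0, -1.7, 3.8]
gripper_width: 0.008
grasp_force: 2.4
now u,w,z 0.1678 0.0024 0.0625
slide cm [0.04 0.06 0.15] dr [ 0.1  0.2 -0.2]
lid u [0.0617 0.1427] 0.0993 ((0.5661637187004089, -0.06747719645500183), (0.19516007602214813, 0.08325842022895813), 74.241455078125)
  z0.070 n35 u 0.1678 max 0.1747
  z0.075 n13 u 0.1731 max 0.1753
  z0.080 n18 u 0.1581 max 0.1589
  z0.085 n58 u 0.1579 max 0.1590
  z0.090 n105 u 0.1582 max 0.1637
  z0.095 n42 u 0.1504 max 0.1562
side11 2821 ctr [ 0.5213 -0.0561] [0.2387 0.1793] 74.1 u [-0.032  0.139] w [-0.115  0.113]
```

A stop was reached (5 N) at the predicted locked position. I'll back off and check.

```bash
python3 -m pendant '{"slide":[[-0.5,0,0],[-2,0,0],[-4,0,0],[-6,0,-3],[-7,0,-6]],"dr":[[0,0,0],[0,0,0],[0,0,0],[0,0,0],[0,0,0]]}'
python3 -m pendant '{"slide":[[0,0,-2],[0,0,-4],[0,0,-4]],"dr":[[0,0,0],[0,0,0],[0,0,0]]}'
python3 m.py 12; python3 lid.py w12 top12
```

```text
time_s: 18.95
tcp_pos: [0.6951, -0.1029, 0.1209]
tcp_rot: [3.141, -0.004, 2.868]
ft_force: [0.8, -0.8, 0.1]
gripper_width: 0.004
grasp_force: 0.0
time_s: 19.25
tcp_pos: [0.6961, -0.1032, 0.1641]
tcp_rot: [3.139, 0.003, 2.868]
ft_force: [0.0, -0.4, -0.4]
gripper_width: 0.007
grasp_force: 0.0
lid u [0.0989 0.1443] 0.0994 ((0.5857025980949402, -0.07440768927335739), (0.22993145883083344, 0.04932108521461487), 74.45507049560547)
  z0.045 n7 u 0.1566 max 0.1566
  z0.050 n827 u 0.1539 max 0.1570
  z0.055 n78 u 0.1508 max 0.1552
  z0.060 n36 u 0.1511 max 0.1512
  z0.070 n66 u 0.1508 max 0.1510
  z0.075 n49 u 0.1511 max 0.1512
  z0.090 n138 u 0.1512 max 0.1514
  z0.095 n204 u 0.1506 max 0.1514
w12 29075 ctr [ 0.5857 -0.0744] [0.2299 0.0494] 74.5 u [0.099 0.146] w [-0.111  0.112]
top12 1119 ctr [ 0.5219 -0.0562] [0.2302 0.1748] 74.3 u [-0.027  0.143] w [-0.112  0.115]
```

View pics/c12.png

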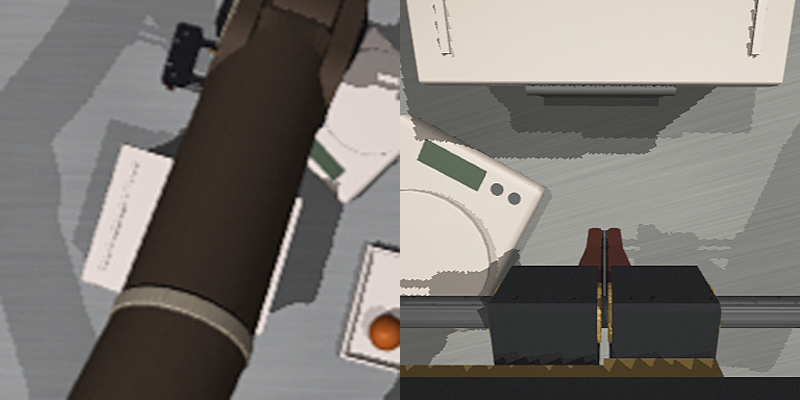

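The clip is vertical (u≈0.151 over its whole height) and the lid is flat, so both are done. The box is 25 mm off, so I'll go behind it and nudge it back gently.

```bash
python3 -m pendant '{"slide":[[2,0,-1],[6,0,-2],[10,0,-2],[14,0,-2],[17,0,-2]],"dr":[[0,0,0],[0,0,0],[0,0,0],[0,0,0],[0,0,0]]}'
python3 -m pendant '{"slide":[[4,0,0],[8,0,0],[12,0,0],[14.5,0,0],[14.5,0,0]],"dr":[[0,0,0],[0,0,0],[0,0,0],[0,0,0],[0,0,0]]}'
python3 go.py -.08 0 .1
```

```text
time_s: 19.85
tcp_pos: [0.5283, -0.056, 0.1801]
tcp_rot: [3.14, -0.003, 2.868]
ft_force: [0.0, 0.7, -0.3]
gripper_width: 0.006
grasp_force: 0.0
time_s: 20.35
tcp_pos: [0.388, -0.0168, 0.1804]
tcp_rot: [3.14, -0.004, 2.87]
ft_force: [0.4, -0.2, 0.4]
gripper_width: 0.005
grasp_force: 0.0
now u,w,z -0.0828 0.0033 0.1804
slide cm [-0.31 -0.35  8.04] dr [ 0.1 -0.2 -0.1]
```

```bash
python3 -m pendant '{"slide":[[0,-0.3,2],[0,-0.3,4],[0,-0.3,6],[0,-0.3,8],[-1,-0.3,8]],"dr":[[0,0,0],[0,0,0],[0,0,0],[0,0,0],[0,0,0]]}'
python3 -m pendant '{"slide":[[-0.6,0,0],[-1.2,0,0],[-1.8,0,0],[-2.3,0,0],[-2.7,0,0]],"dr":[[0,0,0],[0,0,0],[0,0,0],[0,0,0],[0,0,0]]}'
python3 -m pendant '{"slide":[[-0.2,0,0],[-0.4,0,0],[-0.6,0,0],[-0.8,0,0],[-1,0,0]],"dr":[[0,0,0],[0,0,0],[0,0,0],[0,0,0],[0,0,0]]}'
python3 go.py -.0155 0 .1
python3 - <<'E'
from h import *
look('side','side13')
E
python3 lid.py side13
```

```text
time_s: 20.85
tcp_pos: [0.3991, -0.0235, 0.0992]
tcp_rot: [-3.14, -0.004, 2.868]
ft_force: [0.2, 0.3, 0.7]
gripper_width: 0.007
grasp_force: 0.0
time_s: 21.35
tcp_pos: [0.428, -0.0306, 0.1021]
tcp_rot: [3.139, 0.002, 2.868]
ft_force: [-0.4, 0.3, 0.8]
gripper_width: 0.004
grasp_force: 0.0
time_s: 21.85
tcp_pos: [0.434, -0.0326, 0.1013]
tcp_rot: [3.14, -0.005, 2.868]
ft_force: [-9.0, 2.8, 6.4]
gripper_width: 0.005
grasp_force: 4.5
now u,w,z -0.0343 0.0003 0.1013
slide cm [-1.88 -0.02  0.12] dr [ 0.1 -0.3 -0.2]
side13 2083 ctr [ 0.5307 -0.0573] [0.2391 0.1812] 72.4 u [-0.025  0.149] w [-0.114  0.109]
```

```bash
python3 -m pendant '{"slide":[[0.1,0,0],[0.1,0,-0.2],[-0.1,0,-0.2],[-0.3,0,-0.2],[-0.5,0,-0.2]],"dr":[[0,0,0],[0,0,0],[0,0,0],[0,0,0],[0,0,0]]}'
python3 - <<'E'
from h import *
print(sensors.sense()['ft_force'].round(1)); look('side','side14')
E
python3 go.py -.0155 0 .1;python3 lid.py side14;  python3 - <<'E'
import numpy as np
a=np.load('side14.npz');P,p=a['P'],a['p'].astype(int)
m=(p.min(-1)>130)&(P[...,2]>.08)&(P[...,2]<.13)&(P[...,0]>.45)&(P[...,0]<.62)&(P[...,1]<.0)&(P[...,1]>-.15);Q=P[m]
print(np.linalg.lstsq(np.c_[Q[:,:2],np.ones(len(Q))],Q[:,2],rcond=None)[0].round(4),Q[:,2].mean())
E
```

```text
time_s: 22.4
tcp_pos: [0.4417, -0.0346, 0.1036]
tcp_rot: [3.14, 0.001, 2.868]
ft_force: [-4.3, 0.6, -0.9]
gripper_width: 0.011
grasp_force: 2.0
[-4.3  0.6 -0.9]
now u,w,z -0.0259 0.0004 0.1037
slide cm [-1.04 -0.03  0.37] dr [ 0.1  0.1 -0.2]
side14 2099 ctr [ 0.5357 -0.0601] [0.2387 0.1806] 72.5 u [-0.017  0.156] w [-0.114  0.112]
[-0.0066  0.0024  0.1042] 0.1003209959659147
```

The box slides level with 4 N. 10 mm left.

```bash
python3 -m pendant '{"slide":[[-0.2,0,0],[-0.4,0,0],[-0.6,0,0],[-0.8,0,0],[-1,0,0]],"dr":[[0,0,0],[0,0,0],[0,0,0],[0,0,0],[0,0,0]]}'
python3 -m pendant '{"slide":[[0.5,0,0],[2,0,0],[4,0,0],[4.5,0,-3],[4.5,0,-7]],"dr":[[0,0,0],[0,0,0],[0,0,0],[0,0,0],[0,0,0]]}'
python3 -m pendant '{"slide":[[0,0,-3],[0,3,-5],[0,7,-5],[0,11,-5],[0,15,-5]],"dr":[[0,0,0],[0,0,0],[0,0,0],[0,0,0],[0,0,0]]}'
python3 -m pendant '{"slide":[[0,4,0],[0,8,0],[0,10,0],[0,10,0],[0,10,0]],"dr":[[0,0,0],[0,0,0],[0,0,0],[0,0,0],[0,0,0]]}'
python3 - <<'E'
from h import *
p,d,P=look('side','side15');p2,d2,P2=look('top','top15')
cv2.imwrite('pics/c15.png',np.hstack([cv2.resize(q,(400,400),interpolation=2) for q in (p[120:270,190:340,::-1],p2[110:260,200:350,::-1])]))
E
python3 lid.py side4 side15 top15
```

```text
time_s: 22.95
tcp_pos: [0.4515, -0.0374, 0.1037]
tcp_rot: [3.14, 0.001, 2.868]
ft_force: [-4.6, 0.7, -1.1]
gripper_width: 0.005
grasp_force: 2.0
time_s: 23.45
tcp_pos: [0.4069, -0.0255, 0.1738]
tcp_rot: [3.141, 0.0, 2.868]
ft_force: [0.5, 1.4, 0.4]
gripper_width: 0.007
grasp_force: 0.0
time_s: 23.95
tcp_pos: [0.4499, 0.121, 0.2252]
tcp_rot: [3.136, 0.005, 2.867]
ft_force: [1.5, -0.7, 0.3]
gripper_width: 0.006
grasp_force: 0.0
time_s: 24.45
tcp_pos: [0.4756, 0.2142, 0.2242]
tcp_rot: [3.14, 0.002, 2.867]
ft_force: [-0.4, 0.0, 0.7]
gripper_width: 0.009
grasp_force: 0.0
side4 2798 ctr [ 0.5459 -0.0612] [0.2391 0.1791] 74.2 u [-0.007  0.166] w [-0.113  0.112]
side15 2737 ctr [ 0.5441 -0.0618] [0.2374 0.1823] 73.5 u [-0.008  0.162] w [-0.113  0.113]
top15 4002 ctr [ 0.5442 -0.0627] [0.2304 0.1742] 74.5 u [-0.005  0.164] w [-0.112  0.111]
```

View pics/c15.png

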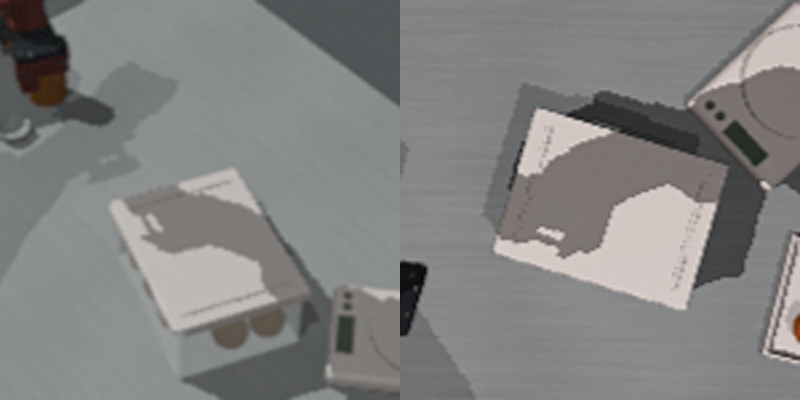

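The lid is shut, the box is back within about 3 mm of its start, and no clip shows ahead of the front edge. The arm is clear.

```bash
python3 -c "
from rig import job
print(job.sign_off())"
```

```text
the job is handed in; nothing more can be done
None
```

The lid is shut and the clip is folded flat against the front wall. My first push on the clip slid the box 25 mm, so I nudged it back to within about 3 mm of where it stood, and the job is handed in at about 24.5 s.

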